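# Loosen the shaker's knurled ring two turns and free the well plate

## Robot

A 6-joint arm with a two-finger parallel gripper is mounted at the origin on the work surface. World frame = base frame: x ahead of the robot, y to its left, z up, the work surface at z = 0. Lengths are in m, angles in rad, forces in N, time in s.
With the tool pointing down it reaches from about 0.35 to 0.975 m from the base axis. Payload 7.1 kg.
Tool frame: the origin (TCP) lies at the very end of the fingers, on their centre line; the grasp point (between the pads) lies 19 mm behind it; z points along the fingers, y is the direction in which the jaws open and shut (so a half turn about z gives the same grasp; the last joint's range is limited). The gripper opens to 88 mm and grips with 3 to 60 N. Pads are 20 mm wide; open, the fingers measure 115 mm over their backs; the gripper's body (75 mm by 178 mm) begins 61 mm behind the grasp point.
Start: joints at [-1.352, 0.423, 1.63, -0, 1.089, -0.019], TCP at [0.147, -0.607, 0.223] pointing down, gripper open.
Joint ranges: [-3, 3], [-0.9, 2.11], [0.09, 2.58], [-1.31, 4.45], [0.11, 2.69], [-2.54, 2.54]. Speed limits (rad/s): [2.39, 2.39, 3.01, 3.14, 3.14, 3.14].

## Interface

Orientations are given as a 3x3 rotation matrix whose columns are the frame's x, y, z axes.
In Python, from station import readout, imaging, manip gives the robot as it stands.
- The arm moves only by the tool servo_tool, never from a script. Its argument "deltas" is a list of rows, each an object of numbers: "gripper": the closure, from 0 (fully open) to 1 (shut); "tx", "ty", "tz": the shift along the world's x, y, z in cm; "yaw": the turn about the world's z in rad. A call has 1 to 12 rows; each row shifts and turns the pose as measured when the row begins; what a row does not reach is not made up. A row lasts 1/10 s, in which the tool goes at most 50 mm and 8.59 degrees, less where a joint would pass 70% of its speed; a pose out of reach is approached as far as the arm can. A call with a gripper value outside its range is refused whole. The fingers move at their own pace and stop on an object; "squeeze" is the grip in N (left out, the last holds). Time passes only in rows, so rows that do not move let the fingers close. It gives the time, the measured TCP pose, the force and the opening at its end, in the units of the state.
- readout.state(): the state, without advancing time (a new reading comes with each control period).
- imaging.capture(name): name is "scene" or "top"; returns (picture, depth): 384x512x3 uint8, red, green, blue; 384x512 float32, m along the optical axis (not along the pixel's ray), 0 where there is no reading.
- imaging.calibration(name): a dict with "K" (3x3 intrinsics, pixels), "rvec" (rotation vector, rad) and "tvec" (3), from world to camera coordinates, as OpenCV has them. Camera axes: x right, y down, z forward; pixel columns grow to the right and rows downward; lengths in m; the calibration is good to about 2 mm. A picture is of the moment at which its call begins. calibration takes no time and is no camera call.
- manip.hand_in(): hands the job in, once; it reports no verdict.
Trained networks look in the newest picture that a camera, given by its name, has taken for a name from the list of things; names that differ only in an ending like _2 or _b are one class to them, and where a whole thing is asked for, a point or a joint stands for the part that bears it (a point fixed in the world has none). Each returns a list of dicts, best first, with "score" (0 to 1); they miss things now and then, are a little off and sometimes report something else, mostly with a low value. They report only what shows in the picture. A call takes as long as a camera call. They do not tell look-alikes from the thing itself.
- imaging.boxes_of(query, camera): "point" ([x, y, z] in m, in world coordinates, good to about 4 mm: the middle of the surface that is visible of it).
- imaging.silhouettes(query, camera): "mask" (384x512 bool, what is visible of it).
- imaging.landmark_of(query, camera): "point" ([x, y, z] in m, in world coordinates, good to about 4 mm: a listed point, or the origin of a listed thing).
The state is a dict: "time": time; "q": joint angles; "joint_velocities": joint speeds; "tau": joint torques, N m; "tool_pos": TCP position; "tcp_rot": TCP orientation; "ft_force": force on the tool from outside, world axes, zero at the start; "torque": the same for the moment, N m; "finger_gap": finger opening in m.
Only numpy, scipy, OpenCV 4.12 (cv2) and the standard library are available. Lean on these libraries where they do the work, as an engineer would, in place of code of your own. Each camera call takes 0.05 s, during which the arm holds its last target. There are 200 camera calls.

## Task

Free the well plate that is clamped on the bench shaker. With a fingertip against its knurled edge, roll the big locking ring anticlockwise (seen from above) until the black rib on its top comes round to the fixed pointer block for the second time, and leave it pointing there; only then push the hold-down bar aside by its peg with a fingertip, gently and to either side, until no part of the bar is over the plate. Pinch and lift nothing, do not push the bar aside while the ring is still tight, and leave the plate and the things round about where they stand.

Things in the scene. Friction and masses are not known exactly. Their poses are not given: they have to be found in the camera images.
- shaker: White bench shaker with aluminium platform, fixed to the bench. Origin on the bench under the upright threaded post (18 mm across, top 102 mm above the bench) that carries bar and ring; +x points from the post to the plate, z up. Reaches from 102 mm behind the origin (-x) to 203 mm ahead (+x), 85 mm to either side (y). Platform top 40 mm above the bench.
- pointer (a point): Top of the point of the fixed black pointer block on the platform, 53 mm from the post's axis on the shaker's -x side, 58 mm above the bench (lower than the ring). The block runs outward to 81 mm, 12 mm wide, its point towards the post.
- ring (a joint): Turn of the locking ring about the post, rad, growing anticlockwise from above; 0: rib at the pointer, fully tight (a stop). Starts 0.1 to 0.9 past 0, so the rib comes round to the pointer first at 6.28, the second time at 12.57; further stop at 18.8. Rises 2 mm a turn, has about 0.06 N m of friction and stays where it is left.
- ring_top (a point): Centre of the locking ring's top face, on the post's axis. The ring is a solid aluminium disc 91 mm across over its knurling (36 upright ridges 2.5 mm proud of a core 86 mm across), 22 mm high, too wide to grip; its top is 88 mm above the bench when tight, 92 mm after two turns. The post stands up to 14 mm above it at the middle.
- rib_tip (a point): Outer end, at the rim, 43 mm from the axis, of the black radial rib on the ring's top face (28 mm long, 6 mm wide, 3 mm high). It turns with the ring.
- bar (a joint): Swing of the steel hold-down bar about the same post, rad, anticlockwise positive from above; 0: along the shaker's +x over the middle of the plate; stops at -1.5 and 1.5. Starts within 0.12 of 0. No part is over the plate beyond about 0.75 either way. About 0.15 N m of friction: some 1.5 N at the peg moves it; it stays where it is left.
- bar_peg (a point): Centre of the top of the black upright round peg near the bar's free end, 16 mm across, 36 mm high, its axis 122 mm from the post's, its top 100 mm above the bench. The bar is 18 mm wide, reaches 134 mm from the post's axis; underside 56 mm, top 64 mm above the bench, below the ring.
- plate: White 96-well plate, 127.8 mm (x) x 85.5 mm (y) x 14.4 mm high, loose in a 4 mm high nest on the shaker, its middle 123 mm from the post; top 54 mm above the bench. Origin at the centre of its underside.
- bottle: Clear reagent bottle with white cap, 68 mm across, about 160 mm high, loose. Origin at the centre of its underside. Leave alone.
- vial: Small clear vial with white cap, 28 mm across, 55 mm high, loose. Origin at the centre of its underside. Leave alone.
- tipbox: Closed pipette-tip box with a grey lid, 122 x 82 mm, 78 mm high, loose. Origin at the centre of its underside. Leave alone.
Not all that is in view belongs to the job. There is more than one size of the plate; the one meant has the size given above.

How it is judged:
By the outcome, as a careful person would: the job done as asked, in the order asked, and still so for the second after the job is handed in, with the robot touching nothing.
It also fails if it takes over 72 s, if anything falls off the work surface, if the arm or the gripper's body presses on something with over 40 N, if the wrist force passes 120 N, or if a joint passes its speed limit or range.

## Working session

There is one attempt and no reset: what is moved stays moved. The work goes in short steps, Python scripts to look and compute and a tool call to move; the robot and the scene stay as the last step left them, time stands still between calls to the robot, and variables do not carry over. Pictures are saved under pics/ and viewed, about 8 in all and at most 12, crops included, and the job is handed in when it is done.

Besides the shell and the picture viewer there is one more tool, called after "Call:" by a JSON object that holds its "method" and its "body". servo_tool: Moves the arm, as the interface text tells. Its arguments: {"type":"object","properties":{"deltas":{"type":"array"},"squeeze":{"type":"number"}},"required":["deltas"]}

```bash
ls; mkdir -p pics; python3 - <<'E'
from station import readout, imaging
import cv2, numpy as np
s=readout.state(); print(s['time'],s['tool_pos'],s['finger_gap'])
for c in ("scene","top"):
    p,d=imaging.capture(c); cv2.imwrite(f"pics/a_{c}.png",p[:,:,::-1]); np.save(f"pics/a_{c}_d.npy",d)
    for n in ("ring_top","rib_tip","pointer","bar_peg","shaker","plate"):
        print(c,n,[(np.round(r['point'],3).tolist(),round(r['score'],2)) for r in imaging.landmark_of(n,c)[:3]])
a=cv2.imread("pics/a_scene.png");b=cv2.imread("pics/a_top.png")
cv2.imwrite("pics/a.png",cv2.resize(np.vstack([a,b]),None,fx=0.78,fy=0.78))
E
```

```text
pics
0.0 [ 0.14716151 -0.60684955  0.22191558] 0.08770140618002333
scene ring_top [([0.542, 0.153, 0.085], 0.74)]
scene rib_tip [([0.535, 0.2, 0.091], 0.66)]
scene pointer [([0.545, 0.207, 0.059], 0.92)]
scene bar_peg [([0.518, 0.033, 0.098], 0.55)]
scene shaker [([0.541, 0.158, -0.001], 0.74)]
scene plate [([0.312, -0.201, -0.006], 0.9), ([0.517, 0.036, 0.04], 0.88), ([0.305, 0.356, 0.0], 0.85)]
top ring_top [([0.537, 0.154, 0.089], 0.8)]
top rib_tip [([0.533, 0.199, 0.091], 0.6)]
top pointer [([0.55, 0.208, 0.056], 0.85)]
top bar_peg [([0.521, 0.031, 0.099], 0.52)]
top shaker [([0.537, 0.155, 0.001], 0.55)]
top plate [([0.308, -0.203, 0.0], 0.94), ([0.306, 0.354, -0.002], 0.91), ([0.516, 0.034, 0.041], 0.87)]
```

View pics/a_top.png

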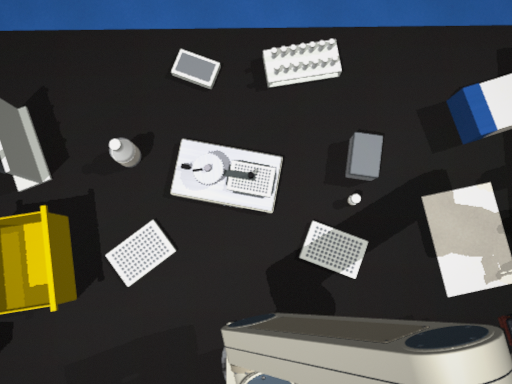

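View pics/a_scene.png

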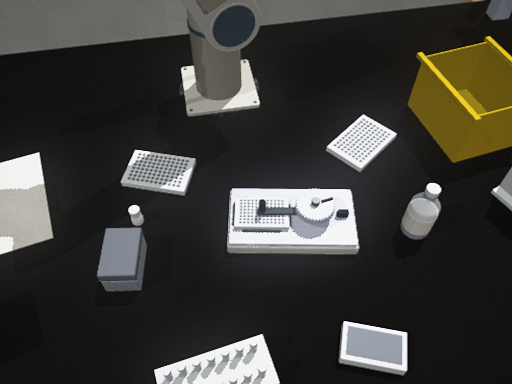

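Top view: post/ring at about (207,168), pointer block (186,166), peg (251,175). Plate candidates are (252,178) on the shaker, (141,253) and (334,249). The one on the shaker is the plate meant; the other two lie loose on the bench. Next I'll measure ring, rib and bar on rectified crops.

```bash
cat > h.py <<'E'
from station import readout, imaging
import cv2, numpy as np
S=0.5e-3  # m per ortho pixel
C0=np.array([0.538,0.1545])
def ortho(img,cam,z,c=C0,half=0.1):
    k=imaging.calibration(cam); n=int(2*half/S)
    # ortho: col grows with -y, row grows with -x (as top camera)
    w=np.array([[c[0]+half,c[1]+half,z],[c[0]+half,c[1]-half,z],[c[0]-half,c[1]-half,z],[c[0]-half,c[1]+half,z]])
    p,_=cv2.projectPoints(w,np.array(k['rvec'],float),np.array(k['tvec'],float),np.array(k['K'],float),None)
    H=cv2.getPerspectiveTransform(p.reshape(-1,2).astype(np.float32),np.float32([[0,0],[n,0],[n,n],[0,n]]))
    return cv2.warpPerspective(img,H,(n,n),flags=cv2.INTER_CUBIC)
def xy(col,row,c=C0,half=0.1): return np.array([c[0]+half-row*S, c[1]+half-col*S])
def rib(img,cam,z,c):
    o=cv2.cvtColor(ortho(img,cam,z,c),cv2.COLOR_RGB2GRAY).astype(float)
    a=np.radians(np.arange(0,360,1)); r=np.arange(.020,.040,.001)
    X=c[0]+r[:,None]*np.cos(a); Y=c[1]+r[:,None]*np.sin(a)
    m=cv2.remap(o.astype(np.float32),((c[1]+.1-Y)/S).astype(np.float32),((c[0]+.1-X)/S).astype(np.float32),1).mean(0)
    w=np.clip(np.median(m)*0.75-m,0,None); k=np.argmax(cv2.GaussianBlur(np.r_[w,w,w][None],(0,0),4)[0][360:720])
    d=(np.arange(360)-k+180)%360-180; s=np.abs(d)<20
    return (k+(w*d)[s].sum()/max(w[s].sum(),1e-9)), m.min(), np.median(m)
E
python3 - <<'E'
from h import *
s=readout.state(); print(np.round(s['tcp_rot'],2).tolist())
out=[]
for c in ("top","scene"):
    p=cv2.imread(f"pics/a_{c}.png")[:,:,::-1].copy()
    for dc in ([0,0],[.003,0],[-.003,0],[0,.003],[0,-.003]): print(c,dc,rib(p,c,.091,C0+dc))
    o=ortho(p,c,.088)
    cv2.drawMarker(o,(200,200),(255,0,0),0,10); cv2.circle(o,(200,200),91,(0,255,0),1); out.append(o)
    imaging.capture(c)
    for n in ("ring","bar_peg","bottle"):
        for r in imaging.silhouettes(n,c)[:1]:
            v,u=np.nonzero(r['mask']); print(n,c,r['score'],u.min(),u.max(),v.min(),v.max())
    for n in ("bottle","vial","tipbox"): print(n,[np.round(r['point'],3).tolist() for r in imaging.landmark_of(n,c)[:1]])
cv2.imwrite("pics/b.png",np.hstack(out)[:,:,::-1])
E
```

```text
[[0.97, 0.24, 0.0], [0.24, -0.97, -0.0], [-0.0, 0.0, -1.0]]
top [0, 0] (np.float64(92.2688647229133), np.float32(45.815136), np.float32(239.39616))
top [0.003, 0] (np.float64(98.16219142574494), np.float32(38.373047), np.float32(239.61697))
top [-0.003, 0] (np.float64(86.40565183093376), np.float32(62.5624), np.float32(238.08835))
top [0, 0.003] (np.float64(93.01371046436581), np.float32(46.309277), np.float32(239.4897))
top [0, -0.003] (np.float64(91.76860184514591), np.float32(49.614063), np.float32(238.58215))
ring top 0.8 192 224 153 185
bar_peg top 0.76 224 255 170 180
bottle top 0.87 109 140 139 166
bottle [[0.518, 0.035, 0.037]]
vial [[0.456, -0.263, -0.004]]
tipbox [[0.578, -0.291, -0.001]]
scene [0, 0] (np.float64(93.60719853089397), np.float32(38.843605), np.float32(244.72897))
scene [0.003, 0] (np.float64(99.39604778634609), np.float32(35.358154), np.float32(244.75887))
scene [-0.003, 0] (np.float64(87.7862125882052), np.float32(49.993263), np.float32(244.29611))
scene [0, 0.003] (np.float64(94.49900127830163), np.float32(39.10215), np.float32(244.61325))
scene [0, -0.003] (np.float64(92.6997035556229), np.float32(38.52295), np.float32(244.4249))
ring scene 0.64 296 333 188 223
bar_peg scene 0.69 257 294 200 214
bottle scene 0.57 400 440 183 237
bottle [[0.594, 0.396, -0.004]]
vial [[0.452, -0.262, -0.005]]
tipbox [[0.583, -0.29, -0.002]]
```

View pics/b.png

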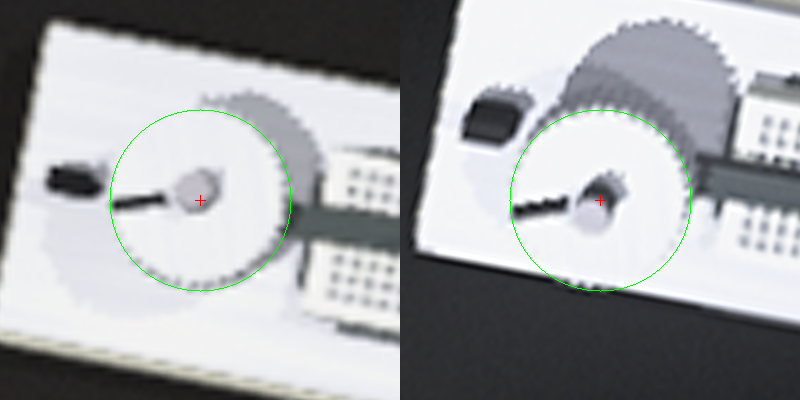

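The crop shows the ring outline on the circle of C≈(0.538–0.540, 0.155), with the rib at about 98° and the pointer at about 80° in world terms, so the ring is at about 0.3. There's no obstacle around the ring at z≈76 mm, so the closed fingertips can roll all the way round it. I'll approach now.

Call:
{"method": "servo_tool", "body": {"deltas": [{"tx": 2.4, "ty": 3.6, "gripper": 1, "yaw": -0.02}, {"tx": 2.4, "ty": 3.6, "yaw": -0.02}, {"tx": 2.4, "ty": 3.6, "yaw": -0.02}, {"tx": 2.4, "ty": 3.6, "yaw": -0.02}, {"tx": 2.4, "ty": 3.6, "yaw": -0.02}, {"tx": 2.4, "ty": 3.6, "yaw": -0.02}, {"tx": 2.4, "ty": 3.6, "yaw": -0.02}, {"tx": 2.4, "ty": 3.6, "yaw": -0.02}, {"tx": 2.4, "ty": 3.6, "yaw": -0.02}, {"tx": 2.4, "ty": 3.6, "yaw": -0.02}, {"tx": 2.4, "ty": 3.6, "yaw": -0.02}, {"tx": 2.4, "ty": 3.6, "yaw": -0.02}], "squeeze": 10}}

```text
validation failed for argument at $.de...
```

```bash
python3 - <<'E'
from h import *
s=readout.state(); print(s['time'],s['tool_pos'],np.round(s['tcp_rot'],3).tolist(),s['finger_gap'],s['ft_force'])
for c in ("top","scene"):
    p=cv2.imread(f"pics/a_{c}.png")[:,:,::-1].copy()
    cc=np.array([.52,.1]); o=ortho(p,c,.040,cc,.2)
    m=(cv2.cvtColor(o,cv2.COLOR_RGB2GRAY)>120).astype(np.uint8)
    m=cv2.morphologyEx(m,cv2.MORPH_OPEN,np.ones((25,25)))
    cs,_=cv2.findContours(m,0,2); q=max(cs,key=cv2.contourArea)
    (u,v),wh,an=cv2.minAreaRect(q); ctr=xy(u,v,cc,.2)
    b=cv2.boxPoints(((u,v),wh,an)); B=np.array([xy(*t,cc,.2) for t in b])
    e=B[1]-B[0]; e2=B[2]-B[1]; e=e if np.linalg.norm(e)>np.linalg.norm(e2) else e2
    e=e/np.linalg.norm(e); e=e if e[1]<0 else -e
    print(c,ctr,np.array(wh)*S,"post",ctr-e*.0505,"pointer dir deg",np.degrees(np.arctan2(-e[1],-e[0])))
E
```

```text
1.4 [ 0.14724592 -0.60739602  0.22267817] [[0.972, 0.236, 0.0], [0.236, -0.972, -0.0], [-0.0, 0.0, -1.0]] 0.08790137368819476 [-0.75318663  0.26982256 -0.62985682]
top [0.52820532 0.10669208] [0.30271716 0.169856  ] post [0.53789729 0.15625331] pointer dir deg 78.93513204462758
scene [0.53959454 0.10298755] [0.30227011 0.1836158 ] post [0.54899348 0.15260519] pointer dir deg 79.27370748689711
```

Call:
{"method": "servo_tool", "body": {"deltas": [{"tx": 2.4, "ty": 3.6, "tz": 0, "yaw": -0.02, "gripper": 1}], "squeeze": 10}}

```text
time: 1.5
tool_pos: [0.17, -0.5743, 0.2229]
tcp_rot: [[0.977, 0.213, 0.0], [0.213, -0.977, -0.003], [-0.001, 0.003, -1.0]]
ft_force: [1.0, -1.0, 0.1]
finger_gap: 0.0825
```

Call:
{"method": "servo_tool", "body": {"deltas": [{"tx": 2.5, "ty": 4, "tz": 0, "yaw": -0.02, "gripper": 1}, {"tx": 2.5, "ty": 4, "tz": 0, "yaw": -0.02, "gripper": 1}, {"tx": 2.5, "ty": 4, "tz": 0, "yaw": -0.02, "gripper": 1}, {"tx": 2.5, "ty": 4, "tz": 0, "yaw": -0.02, "gripper": 1}, {"tx": 2.5, "ty": 4, "tz": 0, "yaw": -0.02, "gripper": 1}, {"tx": 2.5, "ty": 4, "tz": 0, "yaw": -0.02, "gripper": 1}, {"tx": 2.5, "ty": 4, "tz": 0, "yaw": -0.02, "gripper": 1}, {"tx": 2.5, "ty": 4, "tz": 0, "yaw": -0.02, "gripper": 1}, {"tx": 2.5, "ty": 4, "tz": 0, "yaw": -0.02, "gripper": 1}, {"tx": 2.5, "ty": 4, "tz": 0, "yaw": -0.02, "gripper": 1}, {"tx": 2.5, "ty": 4, "tz": 0, "yaw": -0.02, "gripper": 1}, {"tx": 2.5, "ty": 4, "tz": 0, "yaw": 0, "gripper": 1}]}}

```text
time: 2.7
tool_pos: [0.4779, -0.0766, 0.2253]
tcp_rot: [[1.0, -0.023, 0.006], [-0.023, -1.0, -0.008], [0.006, 0.008, -1.0]]
ft_force: [1.4, -0.7, -0.9]
finger_gap: 0.0009
```

Call:
{"method": "servo_tool", "body": {"deltas": [{"tx": 2.8, "ty": 4, "tz": 0, "yaw": 0.02, "gripper": 1}, {"tx": 2.8, "ty": 4, "tz": 0, "yaw": 0, "gripper": 1}, {"tx": 2.8, "ty": 4, "tz": 0, "yaw": 0, "gripper": 1}, {"tx": 2.8, "ty": 4, "tz": 0, "yaw": 0, "gripper": 1}, {"tx": 2.8, "ty": 4, "tz": 0, "yaw": 0, "gripper": 1}, {"tx": 0, "ty": 0, "tz": -2.5, "yaw": 0, "gripper": 1}, {"tx": 0, "ty": 0, "tz": -3, "yaw": 0, "gripper": 1}, {"tx": 0, "ty": 0, "tz": -3, "yaw": 0, "gripper": 1}, {"tx": 0, "ty": 0, "tz": -3, "yaw": 0, "gripper": 1}, {"tx": 0, "ty": 0, "tz": -2, "yaw": 0, "gripper": 1}, {"tx": 0, "ty": 0, "tz": 0, "yaw": 0, "gripper": 1}]}}

```text
time: 3.8
tool_pos: [0.6243, 0.1379, 0.088]
tcp_rot: [[1.0, 0.008, 0.016], [0.008, -1.0, -0.006], [0.016, 0.006, -1.0]]
ft_force: [0.5, 0.2, 0.1]
finger_gap: 0.0004
```

Call:
{"method": "servo_tool", "body": {"deltas": [{"tx": -0.5, "ty": 0, "tz": -1, "yaw": 0, "gripper": 1}, {"tx": -1, "ty": 0, "tz": 0, "yaw": 0, "gripper": 1}, {"tx": -0.5, "ty": 0, "tz": 0, "yaw": 0, "gripper": 1}, {"tx": -0.3, "ty": 0, "tz": 0, "yaw": 0, "gripper": 1}, {"tx": -0.3, "ty": 0, "tz": 0, "yaw": 0, "gripper": 1}, {"tx": -0.3, "ty": 0, "tz": 0, "yaw": 0, "gripper": 1}, {"tx": -0.3, "ty": 0, "tz": 0, "yaw": 0, "gripper": 1}]}}

```text
time: 4.5
tool_pos: [0.5937, 0.1384, 0.0827]
tcp_rot: [[1.0, 0.008, 0.026], [0.008, -1.0, -0.004], [0.026, 0.004, -1.0]]
ft_force: [6.9, -1.5, -2.4]
finger_gap: 0.0006
```

Call:
{"method": "servo_tool", "body": {"deltas": [{"tx": 0, "ty": 0.5, "tz": -0.6, "yaw": 0, "gripper": 1}, {"tx": -0.15, "ty": 0.8, "tz": -0.2, "yaw": 0, "gripper": 1}, {"tx": -0.15, "ty": 0.8, "tz": 0, "yaw": 0, "gripper": 1}, {"tx": -0.15, "ty": 0.8, "tz": 0, "yaw": 0, "gripper": 1}]}}

```text
time: 4.9
tool_pos: [0.5957, 0.1681, 0.0776]
tcp_rot: [[0.999, 0.007, 0.04], [0.007, -1.0, -0.003], [0.04, 0.003, -0.999]]
ft_force: [5.3, -1.2, -2.7]
finger_gap: 0.0003
```

```bash
cat > look.py <<'E'
import sys
from h import *
C=np.array([.5385,.1555]); z=float(sys.argv[1]); out=[]
for c in ("top","scene"):
    p,_=imaging.capture(c); a,mn,md=rib(p,c,z,C); print(c,"rib deg",round(a,1),"past pointer",round(np.radians((a-79.3)%360),2),mn,md)
    o=ortho(p,c,z-.003,C); cv2.circle(o,(200,200),91,(0,255,0),1); out.append(o)
cv2.imwrite(f"pics/{sys.argv[2]}.png",np.hstack(out)[:,:,::-1])
s=readout.state(); print(s['time'],s['tool_pos'],s['ft_force'])
E
python3 look.py .091 c
```

```text
top rib deg 0.0 past pointer 4.9 136.30313 146.28828
scene rib deg 85.1 past pointer 0.1 35.14966 56.957443
5.0 [0.59558195 0.16904084 0.07753346] [ 5.95712533  1.35298728 -1.70658199]
```

View pics/c.png

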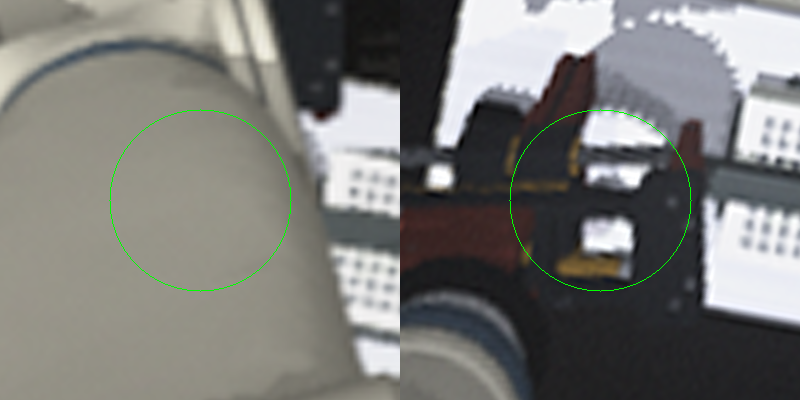

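The arm hides the ring from both cameras while it works. I'll go on by pose and step clear later to read the rib.

Call:
{"method": "servo_tool", "body": {"deltas": [{"tx": -0.24, "ty": 0.87, "tz": 0, "yaw": 0, "gripper": 1}, {"tx": -0.4, "ty": 0.81, "tz": 0, "yaw": 0, "gripper": 1}, {"tx": -0.55, "ty": 0.74, "tz": 0, "yaw": 0, "gripper": 1}, {"tx": -0.69, "ty": 0.62, "tz": 0, "yaw": 0, "gripper": 1}, {"tx": -0.79, "ty": 0.47, "tz": 0, "yaw": 0, "gripper": 1}, {"tx": -0.86, "ty": 0.29, "tz": 0, "yaw": 0, "gripper": 1}, {"tx": -0.9, "ty": 0.12, "tz": 0, "yaw": 0, "gripper": 1}, {"tx": -0.9, "ty": -0.06, "tz": 0, "yaw": 0, "gripper": 1}]}}

```text
time: 5.8
tool_pos: [0.5361, 0.2117, 0.0761]
tcp_rot: [[0.999, 0.009, 0.037], [0.009, -1.0, -0.003], [0.037, 0.003, -0.999]]
ft_force: [0.3, -0.4, 0.3]
finger_gap: 0.0006
```

Call:
{"method": "servo_tool", "body": {"deltas": [{"tx": -0.2, "ty": -0.2, "tz": 0, "yaw": 0, "gripper": 1}, {"tx": -0.2, "ty": -0.2, "tz": 0, "yaw": 0, "gripper": 1}]}}

```text
time: 6.0
tool_pos: [0.5314, 0.2094, 0.0766]
tcp_rot: [[0.999, 0.008, 0.039], [0.008, -1.0, 0.001], [0.039, -0.0, -0.999]]
ft_force: [1.2, 16.4, -1.8]
finger_gap: 0.0008
```

Call:
{"method": "servo_tool", "body": {"deltas": [{"tx": -0.4, "ty": -0.1, "tz": 0, "yaw": 0, "gripper": 1}, {"tx": -0.87, "ty": -0.24, "tz": 0, "yaw": 0, "gripper": 1}, {"tx": -0.81, "ty": -0.4, "tz": 0, "yaw": 0, "gripper": 1}, {"tx": -0.72, "ty": -0.55, "tz": 0, "yaw": 0, "gripper": 1}, {"tx": -0.59, "ty": -0.69, "tz": 0, "yaw": 0, "gripper": 1}, {"tx": -0.45, "ty": -0.79, "tz": 0, "yaw": 0, "gripper": 1}, {"tx": -0.29, "ty": -0.86, "tz": 0, "yaw": 0, "gripper": 1}, {"tx": -0.12, "ty": -0.9, "tz": 0, "yaw": 0, "gripper": 1}]}}

```text
time: 6.8
tool_pos: [0.4845, 0.1704, 0.0767]
tcp_rot: [[0.999, 0.004, 0.037], [0.004, -1.0, 0.014], [0.037, -0.013, -0.999]]
ft_force: [-5.9, 3.3, 1.9]
finger_gap: 0.0006
```

Call:
{"method": "servo_tool", "body": {"deltas": [{"tx": -2, "ty": 0, "tz": 0, "yaw": 0, "gripper": 1}, {"tx": -3.5, "ty": 0, "tz": 2, "yaw": 0, "gripper": 1}, {"tx": -3.5, "ty": 0, "tz": 3, "yaw": 0, "gripper": 1}, {"tx": -2, "ty": 0, "tz": 2, "yaw": 0, "gripper": 1}]}}

```text
time: 7.2
tool_pos: [0.3731, 0.166, 0.146]
tcp_rot: [[0.999, -0.001, 0.035], [-0.001, -1.0, 0.011], [0.035, -0.011, -0.999]]
ft_force: [-0.0, 0.7, 1.0]
finger_gap: 0.0003
```

```bash
python3 look.py .091 d
```

```text
top rib deg 255.6 past pointer 3.08 41.27119 235.76413
scene rib deg 254.3 past pointer 3.05 25.387402 241.45476
7.3 [0.37416536 0.16659225 0.14706508] [0.72939887 0.09312356 1.65134718]
```

View pics/d.png

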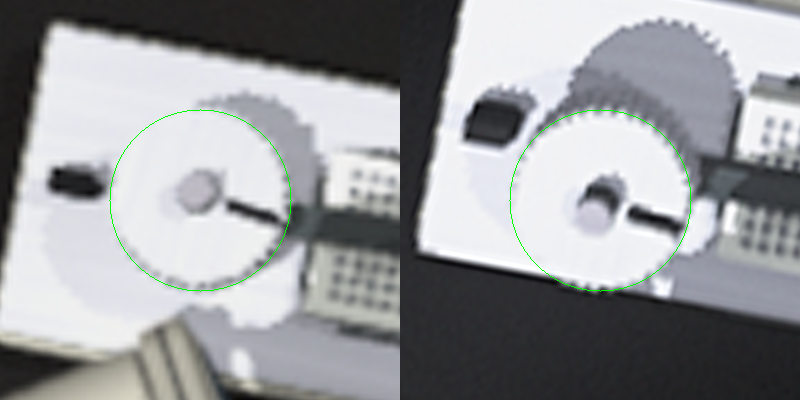

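The ring turned from about 0.28 to 3.06 (rib now at 255°, in both crops at about (255,210)/(655,215)). Rolling works with no visible slip, so I'll re-approach on the −x side and carry on.

Call:
{"method": "servo_tool", "body": {"deltas": [{"tx": 2, "ty": 0, "tz": -2, "yaw": 0, "gripper": 1}, {"tx": 3, "ty": 0, "tz": -3, "yaw": 0, "gripper": 1}, {"tx": 3, "ty": 0, "tz": -2, "yaw": 0, "gripper": 1}, {"tx": 1.2, "ty": 0.3, "tz": 0, "yaw": 0, "gripper": 1}, {"tx": 0.6, "ty": 0, "tz": 0, "yaw": 0, "gripper": 1}, {"tx": 0.4, "ty": 0, "tz": 0, "yaw": 0, "gripper": 1}, {"tx": 0.3, "ty": 0, "tz": 0, "yaw": 0, "gripper": 1}]}}

```text
time: 8.0
tool_pos: [0.4837, 0.1672, 0.0738]
tcp_rot: [[0.999, -0.002, 0.038], [-0.002, -1.0, 0.012], [0.038, -0.013, -0.999]]
ft_force: [-10.3, 1.7, 6.6]
finger_gap: 0.0007
```

Call:
{"method": "servo_tool", "body": {"deltas": [{"tx": 0.1, "ty": -0.7, "tz": 0.2, "yaw": 0, "gripper": 1}, {"tx": 0.12, "ty": -0.7, "tz": 0.1, "yaw": 0, "gripper": 1}, {"tx": 0.15, "ty": -0.7, "tz": 0, "yaw": 0, "gripper": 1}, {"tx": 0.24, "ty": -0.87, "tz": 0, "yaw": 0, "gripper": 1}, {"tx": 0.4, "ty": -0.81, "tz": 0, "yaw": 0, "gripper": 1}, {"tx": 0.55, "ty": -0.74, "tz": 0, "yaw": 0, "gripper": 1}, {"tx": 0.69, "ty": -0.62, "tz": 0, "yaw": 0, "gripper": 1}, {"tx": 0.79, "ty": -0.47, "tz": 0, "yaw": 0, "gripper": 1}, {"tx": 0.86, "ty": -0.29, "tz": 0, "yaw": 0, "gripper": 1}]}}

```text
time: 8.9
tool_pos: [0.5193, 0.1029, 0.0787]
tcp_rot: [[1.0, -0.001, 0.031], [-0.001, -1.0, 0.011], [0.031, -0.011, -0.999]]
ft_force: [-2.2, -0.3, -0.1]
finger_gap: 0.0002
```

Call:
{"method": "servo_tool", "body": {"deltas": [{"tx": 0.9, "ty": 0.1, "tz": -0.1, "yaw": 0, "gripper": 1}, {"tx": 1, "ty": 0.15, "tz": 0, "yaw": 0, "gripper": 1}, {"tx": 1, "ty": 0.15, "tz": 0, "yaw": 0, "gripper": 1}]}}

```text
time: 9.2
tool_pos: [0.5517, 0.1019, 0.0784]
tcp_rot: [[0.999, 0.001, 0.032], [0.0, -1.0, 0.005], [0.032, -0.005, -0.999]]
ft_force: [-2.1, -5.4, -0.2]
finger_gap: 0.0004
```

Call:
{"method": "servo_tool", "body": {"deltas": [{"tx": 0.8, "ty": 0.28, "tz": 0, "yaw": 0, "gripper": 1}, {"tx": 0.78, "ty": 0.42, "tz": 0, "yaw": 0, "gripper": 1}, {"tx": 0.68, "ty": 0.55, "tz": 0, "yaw": 0, "gripper": 1}, {"tx": 0.57, "ty": 0.69, "tz": 0, "yaw": 0, "gripper": 1}, {"tx": 0.43, "ty": 0.79, "tz": 0, "yaw": 0, "gripper": 1}, {"tx": 0.27, "ty": 0.86, "tz": 0, "yaw": 0, "gripper": 1}, {"tx": 0.1, "ty": 0.9, "tz": 0, "yaw": 0, "gripper": 1}]}}

```text
time: 9.9
tool_pos: [0.5962, 0.1486, 0.0789]
tcp_rot: [[0.999, 0.0, 0.038], [0.0, -1.0, 0.003], [0.038, -0.003, -0.999]]
ft_force: [1.2, -0.7, 0.2]
finger_gap: 0.0002
```

Call:
{"method": "servo_tool", "body": {"deltas": [{"tx": -0.25, "ty": 0.8, "tz": 0, "yaw": 0, "gripper": 1}, {"tx": -0.2, "ty": 0.8, "tz": 0, "yaw": 0, "gripper": 1}, {"tx": -0.26, "ty": 0.85, "tz": 0, "yaw": 0, "gripper": 1}, {"tx": -0.42, "ty": 0.79, "tz": 0, "yaw": 0, "gripper": 1}, {"tx": -0.57, "ty": 0.7, "tz": 0, "yaw": 0, "gripper": 1}, {"tx": -0.71, "ty": 0.58, "tz": 0, "yaw": 0, "gripper": 1}, {"tx": -0.8, "ty": 0.43, "tz": 0, "yaw": 0, "gripper": 1}, {"tx": -0.86, "ty": 0.25, "tz": 0, "yaw": 0, "gripper": 1}]}}

```text
time: 10.7
tool_pos: [0.5569, 0.2089, 0.0808]
tcp_rot: [[0.999, 0.003, 0.049], [0.003, -1.0, 0.007], [0.049, -0.007, -0.999]]
ft_force: [1.5, 1.1, -0.5]
finger_gap: 0.0004
```

Call:
{"method": "servo_tool", "body": {"deltas": [{"tx": -0.9, "ty": -0.02, "tz": -0.2, "yaw": 0, "gripper": 1}, {"tx": -0.9, "ty": -0.15, "tz": -0.1, "yaw": 0, "gripper": 1}, {"tx": -0.9, "ty": -0.18, "tz": 0, "yaw": 0, "gripper": 1}, {"tx": -0.87, "ty": -0.26, "tz": 0, "yaw": 0, "gripper": 1}, {"tx": -0.81, "ty": -0.42, "tz": 0, "yaw": 0, "gripper": 1}, {"tx": -0.72, "ty": -0.56, "tz": 0, "yaw": 0, "gripper": 1}, {"tx": -0.59, "ty": -0.7, "tz": 0, "yaw": 0, "gripper": 1}, {"tx": -0.45, "ty": -0.8, "tz": 0, "yaw": 0, "gripper": 1}, {"tx": -0.29, "ty": -0.86, "tz": 0, "yaw": 0, "gripper": 1}]}}

```text
time: 11.6
tool_pos: [0.4851, 0.1738, 0.0794]
tcp_rot: [[0.999, 0.002, 0.052], [0.001, -1.0, 0.016], [0.052, -0.016, -0.999]]
ft_force: [-0.3, 1.7, 0.8]
finger_gap: 0.0005
```

Call:
{"method": "servo_tool", "body": {"deltas": [{"tx": -2, "ty": 0, "tz": 0, "yaw": 0, "gripper": 1}, {"tx": -3.5, "ty": 0, "tz": 2, "yaw": 0, "gripper": 1}, {"tx": -3.5, "ty": 0, "tz": 3, "yaw": 0, "gripper": 1}, {"tx": -2, "ty": 0, "tz": 2, "yaw": 0, "gripper": 1}]}}

```text
time: 12.0
tool_pos: [0.3713, 0.1675, 0.1476]
tcp_rot: [[0.999, -0.003, 0.046], [-0.003, -1.0, 0.011], [0.046, -0.011, -0.999]]
ft_force: [0.3, 0.2, 0.1]
finger_gap: 0.0
```

```bash
python3 look.py .094 e
```

```text
top rib deg 301.9 past pointer 3.89 38.293457 236.13712
scene rib deg 299.6 past pointer 3.84 35.332714 241.27812
12.1 [0.37233882 0.16809662 0.148583  ] [-0.20597754  0.5354187   1.20821703]
```

View pics/e.png

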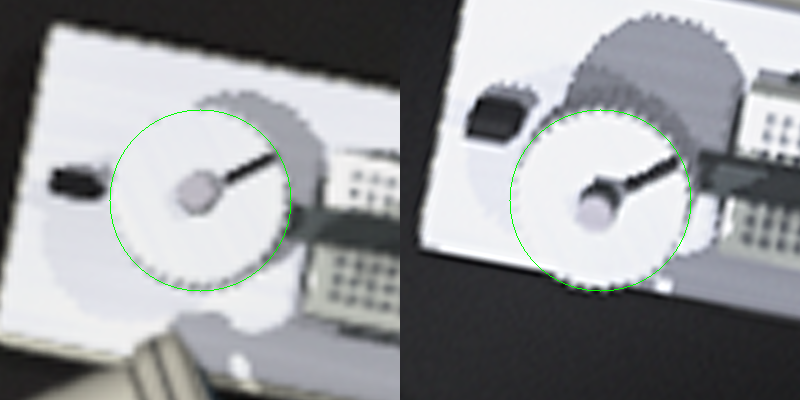

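```bash
python3 - <<'E'
from h import *
C=[.5385,.1555]
for c in ("top","scene"):
    k=imaging.calibration(c); d0=np.load(f"pics/a_{c}_d.npy"); d1=imaging.capture(c)[1]; np.save(f"pics/e_{c}_d.npy",d1)
    a=np.radians(np.arange(0,360,5)); P=np.array([[C[0]+r*np.cos(t),C[1]+r*np.sin(t),.089] for r in (.018,.022,.026,.03,.034) for t in a])
    p,_=cv2.projectPoints(P,np.array(k['rvec'],float),np.array(k['tvec'],float),np.array(k['K'],float),None); p=np.rint(p.reshape(-1,2)).astype(int)
    R,_=cv2.Rodrigues(np.array(k['rvec'],float)); cz=R[2,2]
    e=(d1-d0)[p[:,1],p[:,0]]; print(c,"rise mm",np.median(e)/cz*1e3,np.mean(e)/cz*1e3, "noise",e.std()*1e3)
E
```

```text
top rise mm 2.920681188144982 6.644266241906893 noise 69.13705
scene rise mm 4.2308856179640495 4.179989029374612 noise 80.50102
```

The depth check gives a rise of about 3 mm, so the ring is at 10.15 (expected rise 3.1 mm), with 2.4 rad to go. Next is another pass on the −x side.

Call:
{"method": "servo_tool", "body": {"deltas": [{"tx": 2, "ty": 0.3, "tz": -2, "yaw": 0, "gripper": 1}, {"tx": 3, "ty": 0.3, "tz": -3, "yaw": 0, "gripper": 1}, {"tx": 3, "ty": 0.2, "tz": -1.8, "yaw": 0, "gripper": 1}, {"tx": 1.3, "ty": 0.2, "tz": 0, "yaw": 0, "gripper": 1}, {"tx": 0.7, "ty": 0, "tz": 0, "yaw": 0, "gripper": 1}, {"tx": 0.4, "ty": 0, "tz": 0, "yaw": 0, "gripper": 1}, {"tx": 0.3, "ty": 0, "tz": 0, "yaw": 0, "gripper": 1}]}}

```text
time: 12.9
tool_pos: [0.4853, 0.1762, 0.0719]
tcp_rot: [[0.999, -0.006, 0.041], [-0.007, -1.0, 0.01], [0.04, -0.011, -0.999]]
ft_force: [-13.9, 5.0, 7.7]
finger_gap: 0.0004
```

Call:
{"method": "servo_tool", "body": {"deltas": [{"tx": 0.1, "ty": -0.7, "tz": 0.3, "yaw": 0, "gripper": 1}, {"tx": 0.15, "ty": -0.75, "tz": 0.2, "yaw": 0, "gripper": 1}, {"tx": 0.15, "ty": -0.75, "tz": 0, "yaw": 0, "gripper": 1}, {"tx": 0.18, "ty": -0.75, "tz": 0, "yaw": 0, "gripper": 1}, {"tx": 0.26, "ty": -0.87, "tz": 0, "yaw": 0, "gripper": 1}, {"tx": 0.42, "ty": -0.81, "tz": 0, "yaw": 0, "gripper": 1}, {"tx": 0.57, "ty": -0.73, "tz": 0, "yaw": 0, "gripper": 1}, {"tx": 0.7, "ty": -0.61, "tz": 0, "yaw": 0, "gripper": 1}, {"tx": 0.8, "ty": -0.46, "tz": 0, "yaw": 0, "gripper": 1}]}}

```text
time: 13.8
tool_pos: [0.5098, 0.1057, 0.0783]
tcp_rot: [[1.0, -0.004, 0.026], [-0.005, -1.0, 0.007], [0.026, -0.007, -1.0]]
ft_force: [-2.5, -0.9, -1.2]
finger_gap: 0.0008
```

Call:
{"method": "servo_tool", "body": {"deltas": [{"tx": -2, "ty": -1.5, "tz": 0, "yaw": 0, "gripper": 1}, {"tx": -3, "ty": 0, "tz": 2, "yaw": 0, "gripper": 1}, {"tx": -3.5, "ty": 2, "tz": 3, "yaw": 0, "gripper": 1}, {"tx": -3.5, "ty": 3, "tz": 2, "yaw": 0, "gripper": 1}, {"tx": -2, "ty": 3, "tz": 0, "yaw": 0, "gripper": 1}]}}

```text
time: 14.3
tool_pos: [0.3813, 0.1696, 0.1528]
tcp_rot: [[0.999, -0.014, 0.046], [-0.015, -1.0, 0.011], [0.046, -0.012, -0.999]]
ft_force: [0.9, -0.5, 1.2]
finger_gap: 0.0004
```

```bash
python3 look.py .095 f
```

```text
top rib deg 31.6 past pointer 5.45 52.512157 235.92007
scene rib deg 29.2 past pointer 5.41 41.122948 240.87378
14.4 [0.38069325 0.17125653 0.15180311] [ 0.44909476 -0.10279174  0.31717324]
```

Call:
{"method": "servo_tool", "body": {"deltas": [{"tx": 2, "ty": 0.3, "tz": -2, "yaw": 0, "gripper": 1}, {"tx": 3, "ty": 0.2, "tz": -3, "yaw": 0, "gripper": 1}, {"tx": 3, "ty": 0, "tz": -1.8, "yaw": 0, "gripper": 1}, {"tx": 1, "ty": 0, "tz": 0, "yaw": 0, "gripper": 1}, {"tx": 0.5, "ty": 0, "tz": 0, "yaw": 0, "gripper": 1}, {"tx": 0.3, "ty": 0, "tz": 0, "yaw": 0, "gripper": 1}, {"tx": 0.2, "ty": 0, "tz": 0, "yaw": 0, "gripper": 1}]}}

```text
time: 15.1
tool_pos: [0.4866, 0.1767, 0.0835]
tcp_rot: [[0.999, -0.008, 0.046], [-0.009, -1.0, 0.014], [0.046, -0.015, -0.999]]
ft_force: [-5.1, 4.0, 0.6]
finger_gap: 0.0004
```

Call:
{"method": "servo_tool", "body": {"deltas": [{"tx": 0.1, "ty": -0.7, "tz": -0.3, "yaw": 0, "gripper": 1}, {"tx": 0.15, "ty": -0.75, "tz": -0.1, "yaw": 0, "gripper": 1}, {"tx": 0.15, "ty": -0.75, "tz": 0, "yaw": 0, "gripper": 1}, {"tx": 0.15, "ty": -0.75, "tz": 0, "yaw": 0, "gripper": 1}, {"tx": 0.2, "ty": -0.8, "tz": 0, "yaw": 0, "gripper": 1}]}}

```text
time: 15.6
tool_pos: [0.4843, 0.1374, 0.0813]
tcp_rot: [[0.999, -0.008, 0.031], [-0.008, -1.0, 0.013], [0.031, -0.014, -0.999]]
ft_force: [-0.1, -0.2, -0.8]
finger_gap: 0.0007
```

Call:
{"method": "servo_tool", "body": {"deltas": [{"tx": -2, "ty": 0, "tz": 0, "yaw": 0, "gripper": 1}, {"tx": -3, "ty": 1, "tz": 2, "yaw": 0, "gripper": 1}, {"tx": -3.5, "ty": 1, "tz": 3, "yaw": 0, "gripper": 1}, {"tx": -2, "ty": 1, "tz": 2, "yaw": 0, "gripper": 1}]}}

```text
time: 16.0
tool_pos: [0.3815, 0.1647, 0.1539]
tcp_rot: [[0.999, -0.014, 0.038], [-0.014, -1.0, 0.014], [0.037, -0.014, -0.999]]
ft_force: [0.6, 0.1, -0.4]
finger_gap: 0.0005
```

```bash
python3 look.py .095 g
```

```text
top rib deg 69.4 past pointer 6.11 40.51758 236.13799
scene rib deg 68.9 past pointer 6.1 32.599365 240.8409
16.1 [0.38294014 0.16582089 0.15502656] [-0.10142746 -0.15237379 -0.00210819]
```

View pics/g.png

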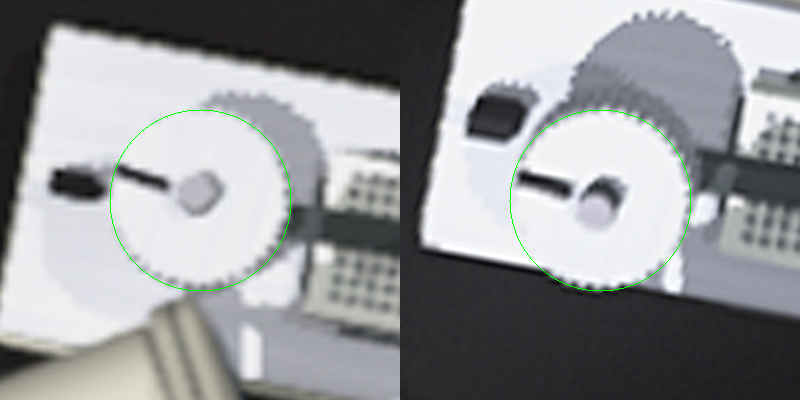

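```bash
cat > fit.py <<'E'
from h import *
import sys
# rib line (slope and offset) in each saved ortho; least-squares common point = axis
C=np.array([.5385,.1555])
def line(o,ang,c):
    g=cv2.cvtColor(o,cv2.COLOR_BGR2GRAY).astype(float)
    v,u=np.mgrid[0:400,0:400]; X=c[0]+.1-v*S; Y=c[1]+.1-u*S
    dx,dy=X-c[0],Y-c[1]; r=np.hypot(dx,dy); da=(np.arctan2(dy,dx)-ang+np.pi)%(2*np.pi)-np.pi
    w=np.where((r>.018)&(r<.041)&(abs(da)*r<.010),np.clip(150-g,0,None),0)
    m=np.array([(w*X).sum(),(w*Y).sum()])/w.sum(); D=np.stack([X-m[0],Y-m[1]],-1)
    e=np.linalg.eigh(np.einsum('ij,ijk,ijl->kl',w,D,D))[1][:,1]; e=e*np.sign(e@(m-c))
    return m,e
names=[("d",255),("e",301),("f",30),("g",69)]+[(n,float(a)) for n,a in zip(sys.argv[1::2],sys.argv[2::2])]
for k,c in enumerate(("top","scene")):
    A=np.zeros((2,2));b=np.zeros(2);L=[]
    for n,a in names:
        o=cv2.imread(f"pics/{n}.png")[:,400*k:400*k+400]; m,e=line(o,np.radians(a),C); L.append((m,e))
        P=np.eye(2)-np.outer(e,e); A+=P;b+=P@m
    ax=np.linalg.solve(A,b); print(c,"axis",ax.round(4))
    for (n,_),(m,e) in zip(names,L): print(n,"slope",np.degrees(np.arctan2(e[1],e[0])).round(1),"from axis",np.degrees(np.arctan2(*(m-ax)[::-1])).round(1))
E
python3 fit.py
```

```text
top axis [0.5415 0.1574]
d slope -108.2 from axis -107.9
e slope -63.9 from axis -63.7
f slope 31.6 from axis 31.4
g slope 72.3 from axis 73.0
scene axis [0.5383 0.156 ]
d slope -107.5 from axis -109.3
e slope -63.3 from axis -63.2
f slope 31.9 from axis 31.7
g slope 73.9 from axis 72.4
```

By the common-axis line fits the rib is at 73°, with the pointer direction at 79°. About 0.11 rad (5 mm at the rim) remains, so I'll nudge it.

Call:
{"method": "servo_tool", "body": {"deltas": [{"tx": 2, "ty": 0, "tz": -2, "yaw": 0, "gripper": 1}, {"tx": 3, "ty": 0, "tz": -3, "yaw": 0, "gripper": 1}, {"tx": 3, "ty": 0, "tz": -1.8, "yaw": 0, "gripper": 1}, {"tx": 1, "ty": 0, "tz": 0, "yaw": 0, "gripper": 1}, {"tx": 0.5, "ty": 0, "tz": 0, "yaw": 0, "gripper": 1}, {"tx": 0.3, "ty": 0, "tz": 0, "yaw": 0, "gripper": 1}, {"tx": 0.2, "ty": 0, "tz": 0, "yaw": 0, "gripper": 1}]}}

```text
time: 16.8
tool_pos: [0.4831, 0.1623, 0.0848]
tcp_rot: [[0.999, -0.012, 0.034], [-0.013, -1.0, 0.015], [0.034, -0.016, -0.999]]
ft_force: [-4.7, 2.1, 1.2]
finger_gap: 0.0004
```

Call:
{"method": "servo_tool", "body": {"deltas": [{"tx": 0.1, "ty": -0.3, "tz": -0.2, "yaw": 0, "gripper": 1}, {"tx": 0.12, "ty": -0.3, "tz": 0, "yaw": 0, "gripper": 1}]}}

```text
time: 17.0
tool_pos: [0.4831, 0.1556, 0.0832]
tcp_rot: [[0.999, -0.012, 0.031], [-0.013, -1.0, 0.015], [0.03, -0.015, -0.999]]
ft_force: [-4.1, 2.0, -1.6]
finger_gap: 0.0006
```

Call:
{"method": "servo_tool", "body": {"deltas": [{"tx": -2, "ty": 0, "tz": 0, "yaw": 0, "gripper": 1}, {"tx": -3, "ty": 0, "tz": 2, "yaw": 0, "gripper": 1}, {"tx": -3.5, "ty": 0, "tz": 3, "yaw": 0, "gripper": 1}, {"tx": -2, "ty": 0, "tz": 2, "yaw": 0, "gripper": 1}]}}

```text
time: 17.4
tool_pos: [0.3782, 0.1537, 0.1544]
tcp_rot: [[0.999, -0.015, 0.034], [-0.015, -1.0, 0.014], [0.033, -0.015, -0.999]]
ft_force: [0.9, 0.9, -0.1]
finger_gap: 0.0006
```

```bash
python3 look.py .095 k; python3 fit.py k 76
```

```text
top rib deg 77.4 past pointer 6.25 41.02661 236.13873
scene rib deg 78.0 past pointer 6.26 27.680908 240.9967
17.5 [0.37939311 0.15428964 0.15546921] [ 0.33426506 -0.47307433  0.42546173]
top axis [0.5415 0.1574]
d slope -108.2 from axis -107.9
e slope -63.9 from axis -63.6
f slope 31.6 from axis 31.3
g slope 72.3 from axis 72.9
k slope 81.2 from axis 81.5
scene axis [0.5385 0.156 ]
d slope -107.5 from axis -109.5
e slope -63.3 from axis -63.4
f slope 31.9 from axis 31.8
g slope 73.9 from axis 72.6
k slope 82.4 from axis 81.6
```

The ring is now at 12.57 + 0.045 by the fits, which is about 2 mm at the rim. It's loosened and pointing, so I move to the −x side of the peg.

Call:
{"method": "servo_tool", "body": {"deltas": [{"tx": 3.5, "ty": -3.8, "tz": 0, "yaw": 0.015, "gripper": 1}, {"tx": 3.5, "ty": -3.8, "tz": 0, "yaw": 0, "gripper": 1}, {"tx": 3, "ty": -3.8, "tz": 0, "yaw": 0, "gripper": 1}, {"tx": 0, "ty": 0, "tz": -1.5, "yaw": 0, "gripper": 1}, {"tx": 0, "ty": 0, "tz": -2, "yaw": 0, "gripper": 1}, {"tx": 0, "ty": 0, "tz": -2, "yaw": 0, "gripper": 1}, {"tx": 0, "ty": 0, "tz": -1, "yaw": 0, "gripper": 1}]}}

```text
time: 18.2
tool_pos: [0.4949, 0.0339, 0.0907]
tcp_rot: [[0.998, 0.006, 0.061], [0.005, -1.0, 0.016], [0.061, -0.016, -0.998]]
ft_force: [0.2, -0.1, -0.2]
finger_gap: 0.0006
```

```bash
python3 - <<'E'
from h import *
s=readout.state(); print(s['time'],s['tool_pos'],s['ft_force'])
for c in ("top","scene"):
    p,_=imaging.capture(c)
    print(c,[(np.round(r['point'],3).tolist(),round(r['score'],2)) for r in imaging.landmark_of("bar_peg",c)[:2]])
    if c=="scene": cv2.imwrite("pics/l.png",cv2.resize(p[130:280,190:400],None,fx=3,fy=3,interpolation=2)[:,:,::-1])
E
```

```text
18.2 [0.49486691 0.03392293 0.09071395] [ 0.23069141 -0.10926534 -0.22858268]
top []
scene [([0.52, 0.034, 0.101], 0.7)]
```

View pics/l.png

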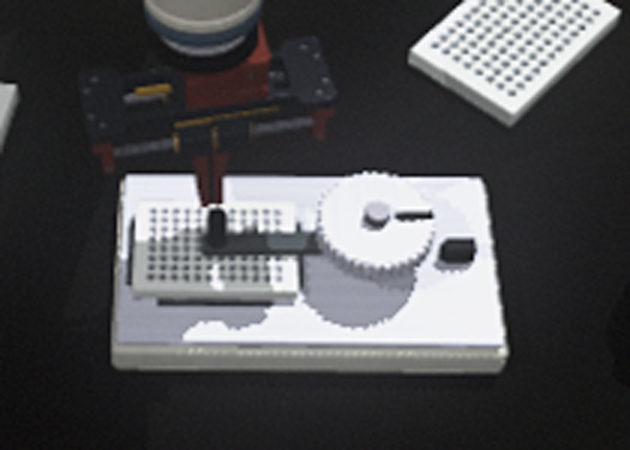

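Call:
{"method": "servo_tool", "body": {"deltas": [{"tx": 0.2, "ty": 0, "tz": -0.8, "yaw": 0, "gripper": 1}, {"tx": 0.5, "ty": -0.1, "tz": 0, "yaw": 0, "gripper": 1}, {"tx": 0.6, "ty": -0.1, "tz": 0, "yaw": 0, "gripper": 1}, {"tx": 0.6, "ty": -0.1, "tz": 0, "yaw": 0, "gripper": 1}, {"tx": 0.6, "ty": -0.05, "tz": 0, "yaw": 0, "gripper": 1}, {"tx": 0.6, "ty": 0, "tz": 0, "yaw": 0, "gripper": 1}, {"tx": 0.6, "ty": 0.05, "tz": 0, "yaw": 0, "gripper": 1}]}}

```text
time: 19.1
tool_pos: [0.5348, 0.0319, 0.0861]
tcp_rot: [[0.998, 0.009, 0.063], [0.008, -1.0, 0.017], [0.063, -0.016, -0.998]]
ft_force: [-1.4, -0.8, -0.3]
finger_gap: 0.0002
```

Call:
{"method": "servo_tool", "body": {"deltas": [{"tx": 0.62, "ty": 0.05, "tz": 0, "yaw": 0, "gripper": 1}, {"tx": 0.62, "ty": 0.06, "tz": 0, "yaw": 0, "gripper": 1}, {"tx": 0.62, "ty": 0.08, "tz": 0, "yaw": 0, "gripper": 1}, {"tx": 0.61, "ty": 0.1, "tz": 0, "yaw": 0, "gripper": 1}, {"tx": 0.61, "ty": 0.12, "tz": 0, "yaw": 0, "gripper": 1}, {"tx": 0.6, "ty": 0.15, "tz": 0, "yaw": 0, "gripper": 1}, {"tx": 0.59, "ty": 0.18, "tz": 0, "yaw": 0, "gripper": 1}, {"tx": 0.58, "ty": 0.21, "tz": 0, "yaw": 0, "gripper": 1}]}}

```text
time: 19.9
tool_pos: [0.5873, 0.043, 0.086]
tcp_rot: [[0.998, 0.009, 0.062], [0.008, -1.0, 0.017], [0.062, -0.017, -0.998]]
ft_force: [-2.3, 0.9, -1.1]
finger_gap: 0.0006
```

Call:
{"method": "servo_tool", "body": {"deltas": [{"tx": 0.57, "ty": 0.24, "tz": 0, "yaw": 0, "gripper": 1}, {"tx": 0.56, "ty": 0.27, "tz": 0, "yaw": 0, "gripper": 1}, {"tx": 0.54, "ty": 0.3, "tz": 0, "yaw": 0, "gripper": 1}, {"tx": 0.53, "ty": 0.33, "tz": 0, "yaw": 0, "gripper": 1}, {"tx": 0.51, "ty": 0.35, "tz": 0, "yaw": 0, "gripper": 1}, {"tx": 0.5, "ty": 0.37, "tz": 0, "yaw": 0, "gripper": 1}]}}

```text
time: 20.5
tool_pos: [0.6231, 0.0625, 0.0862]
tcp_rot: [[0.998, 0.009, 0.064], [0.008, -1.0, 0.017], [0.064, -0.016, -0.998]]
ft_force: [-1.2, -1.2, 0.4]
finger_gap: 0.0007
```

Call:
{"method": "servo_tool", "body": {"deltas": [{"tx": -1.5, "ty": -1, "tz": 0, "yaw": 0, "gripper": 1}, {"tx": 0, "ty": 0, "tz": 4, "yaw": 0, "gripper": 1}, {"tx": 0, "ty": 0, "tz": 4, "yaw": 0, "gripper": 1}, {"tx": -4, "ty": 0, "tz": 0, "yaw": 0, "gripper": 1}, {"tx": -4.5, "ty": -1, "tz": 0, "yaw": 0, "gripper": 1}, {"tx": -4.5, "ty": -1, "tz": 0, "yaw": 0, "gripper": 1}, {"tx": -4.5, "ty": -1, "tz": 0, "yaw": 0, "gripper": 1}, {"tx": -3, "ty": -1, "tz": 0, "yaw": 0, "gripper": 1}]}}

```text
time: 21.3
tool_pos: [0.4084, 0.0147, 0.1716]
tcp_rot: [[0.997, 0.011, 0.081], [0.01, -1.0, 0.018], [0.082, -0.017, -0.997]]
ft_force: [0.5, 0.3, 0.4]
finger_gap: 0.0002
```

```bash
python3 look.py .095 m; python3 fit.py m 79; python3 - <<'E'
from h import *
o=[]
for c in ("top","scene"):
    p,_=imaging.capture(c); o.append(p)
    for n in ("bar_peg","plate","bottle","vial","tipbox","ring_top","pointer"): print(c,n,[(np.round(r['point'],3).tolist(),round(r['score'],2)) for r in imaging.landmark_of(n,c)[:3]])
a=cv2.resize(o[0][130:220,160:300],(700,450),interpolation=2); b=cv2.resize(o[1][170:270,210:370],(700,437),interpolation=2)
cv2.imwrite("pics/n.png",cv2.resize(np.vstack([a,b]),None,fx=.67,fy=.67,interpolation=3)[:,:,::-1])
E
```

```text
top rib deg 77.4 past pointer 6.25 41.528614 236.10052
scene rib deg 78.0 past pointer 6.26 29.527538 241.1196
21.4 [0.40701091 0.01430348 0.17136431] [0.26743664 0.20384758 0.1664531 ]
top axis [0.5415 0.1574]
d slope -108.2 from axis -107.9
e slope -63.9 from axis -63.6
f slope 31.6 from axis 31.4
g slope 72.3 from axis 72.9
m slope 81.3 from axis 81.5
scene axis [0.5385 0.156 ]
d slope -107.5 from axis -109.5
e slope -63.3 from axis -63.4
f slope 31.9 from axis 31.8
g slope 73.9 from axis 72.6
m slope 82.4 from axis 81.6
top bar_peg [([0.574, -0.296, -0.003], 0.63), ([0.635, 0.077, 0.097], 0.48)]
top plate [([0.309, -0.201, 0.002], 0.85), ([0.516, 0.036, 0.04], 0.73), ([0.307, 0.355, -0.005], 0.58)]
top bottle [([0.593, 0.398, 0.0], 0.7)]
top vial [([0.452, -0.265, -0.001], 0.69), ([0.54, 0.154, 0.001], 0.18)]
top tipbox [([0.575, -0.291, 0.003], 0.68)]
top ring_top [([0.538, 0.153, 0.092], 0.77), ([0.549, 0.212, 0.061], 0.45)]
top pointer [([0.55, 0.21, 0.062], 0.83)]
scene bar_peg [([0.634, 0.079, 0.1], 0.9)]
scene plate [([0.308, 0.355, 0.001], 0.94), ([0.309, -0.203, -0.003], 0.8), ([0.516, 0.036, 0.04], 0.75)]
scene bottle [([0.596, 0.396, -0.002], 0.91)]
scene vial [([0.45, -0.262, -0.003], 0.62)]
scene tipbox [([0.581, -0.292, -0.002], 0.91), ([0.546, 0.209, 0.061], 0.62)]
scene ring_top [([0.54, 0.154, 0.092], 0.74)]
scene pointer [([0.546, 0.209, 0.059], 0.84)]
```

View pics/n.png

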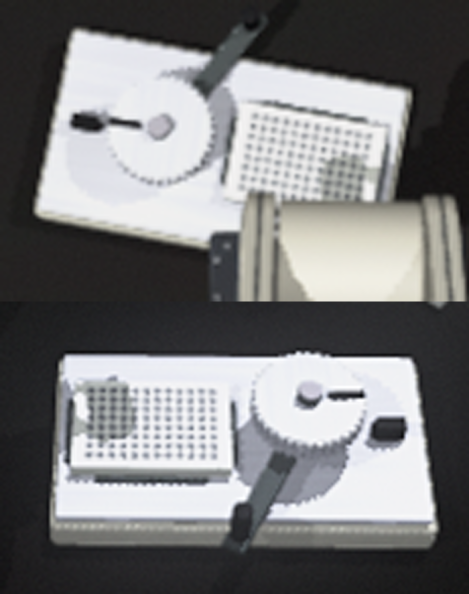

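The crop shows the bar swung well off the plate (peg at top crop (253,22)) and the rib in line with the pointer. The plate and its surroundings haven't moved and the arm is clear, so I'm handing in.

```bash
python3 -c "
from station import readout,manip
print(manip.hand_in()); s=readout.state(); print(s['time'],s['ft_force'])"
```

```text
the job is handed in; nothing more can be done
None
the job is handed in; nothing more can be done
```

The plate is free, and I handed the job in at about 21.5 s of robot time. With the closed fingertips I rolled the ring anticlockwise until the rib reached the pointer for the second time. Only then did I push the bar aside by its peg, using no more than a few newtons.

Last checks, with the arm standing clear:
- **Ring:** the rib is at 81.6° against a pointer direction of about 79–81°, so it is within about 0.05 rad, slightly past. The ring's top reads 92 mm, which fits two full turns. It did not move when the bar was pushed.
- **Bar:** it stands at about +1.06 rad, beyond the 0.75 needed, and no part of it is over the plate in either camera view.
- **Plate and surroundings:** plate, bottle, vial and tip box are where they were, within the measuring error of about 4 mm.

Some readings disagreed or went wrong:
- The two cameras placed the ring's axis 3 mm apart, so I took the rib angle from line fits made separately for each camera.
- The ring slipped by about 0.65 rad during the long rolling pass. I corrected this from the pictures and a depth check.
- In the last top view the network's best guess for the peg was the tip box. Its second guess and the scene camera agreed on the real peg.

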